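Square up a pile of tablet packs in the spring jig and hold it

ROBOT

A 7-joint arm with a two-finger parallel gripper is mounted at the origin on a cart in front of the work surface, level with it; the furniture and walls round the work are solid. World frame = base frame: x ahead of the robot, y to its left, z up, the work surface at z = 0. Lengths are in m, angles in rad, forces in N, time in s.
With the tool pointing down it reaches from about 0.35 to 0.9 m from the base axis. Payload 8.1 kg.
Tool frame: the origin (TCP) lies at the very end of the fingers, on their centre line; the grasp point (between the pads) lies 19 mm behind it; z points along the fingers, y is the line along which they close (so a half turn about z gives the same grasp; the last joint's range is limited). The gripper opens to 85 mm and grips with 20 to 120 N. Pads are 22 mm wide; open, the fingers measure 114 mm over their backs; the gripper's body (76 mm by 85 mm) begins 54 mm behind the grasp point. The pads swing forward as they close: fully open they stand 13 mm farther back than shut.
Start: joints at [1.195, 0.434, 0.025, 1.573, -0.012, 1.134, -0.075], TCP at [0.168, -0.602, 0.231] pointing down, gripper open.
Joint ranges: [-2.62, 2.62], [-0.44, 2.09], [-1.27, 1.32], [0.08, 2.57], [-1.32, 4.46], [0.12, 2], [-2.74, 2.74]. Speed limits (rad/s): [2.22, 2.22, 3.01, 3.01, 3.14, 3.14, 3.14].

INTERFACE

Orientations are given as a unit quaternion [x, y, z, w].
In Python, from plant import arm gives the robot as it stands.
- The arm moves only by the shell command python3 -m crank, which reads ROWS from standard input. ROWS is a JSON list that holds a single list of rows (three levels of brackets), with 1 to 8 rows, each of 5 numbers: dx, dy, dz in a scale on which 1.0 is 0.6 m, then a turn about the tool's z in fractions of the full range, 1 being 2 rad, then the opening from 0.0 (shut) to 1.0 (fully open); each row is the pose to reach, as a shift and turn from the pose commanded when the command began, along the tool's axes at that moment; what a row does not reach only later rows make up. A row lasts 1/8 s, in which the tool goes at most 0.0625 m and 0.188 rad, less where a joint would pass 70% of its speed; a pose out of reach is approached as far as the arm can. The fingers move at their own pace and stop on an object; the grip force is fixed at half the most. Time passes only in rows, so rows that do not move let the fingers close. It prints the time, the measured TCP pose, the force, the opening and the grip force at its end. No shift or turn number may pass 1 either way. Input that does not fit is refused with a message, and nothing moves.
- arm.sense(): the state, without advancing time (a new reading comes with each control period).
- arm.get_image(name): name is "side" or "top" or "wrist"; returns a dict with "image" (400x640x3 uint8, red, green, blue), "depth" (400x640 float32, m along the optical axis (not along the pixel's ray), 0 where there is no reading), "intrinsics" (3x3 intrinsics, pixels), "camera_from_world" (4x4, takes a point from world to camera coordinates). Camera axes: x right, y down, z forward; pixel columns grow to the right and rows downward; lengths in m; the calibration is good to about 2 mm. A picture is of the moment at which its call begins.
- arm.job_done(): hands the job in; it is judged then, once.
The state is a dict: "time": time; "joint_positions": joint angles; "joint_velocities": joint speeds; "effort": joint torques, N m; "tcp_pos": TCP position; "orientation": TCP orientation; "ft_force": force on the tool from outside, world axes, zero at the start; "ft_torque": the same for the moment, N m; "opening": opening from 0.0 (shut) to 1.0 (fully open); "finger_force": force on a finger pad.
Only numpy, scipy, OpenCV 4.12 (cv2) and the standard library are available. Lean on these libraries where they do the work, as an engineer would, in place of code of your own. Each camera call takes 0.05 s, during which the arm holds its last target. There are 200 camera calls.

TASK

Stack the two banded tablet packs flat and squarely on the dark pad of the squaring jig, lengthwise between its blue fence and its blue jaw: the plain white pack underneath, the pack with the green tablets on top, edges flush. Once the pile stands by itself, take the jig's upright black handle and draw the spring-return jaw towards the fence until its pointer stands in the red mark, without crushing the packs. Finish while still holding it there (it springs back if let go), and leave the calculator, stapler and other cartons where they are.

Things in the scene. Friction and masses are not known exactly. Their poses are not given: they have to be found in the camera images.
- plain_pack: plain white pack of tablet strips with a red rubber band; solid body 46 (x) x 83 (y) x 24 mm (z; the band stands 2 mm proud, and does not count in stacking). Origin at the centre of its underside, z up, y along its length. 90 g give or take 40 per cent. Grasp across the 46 mm width
- green_pack: pack of tablet strips, white, with green tablets showing on its top and a red rubber band; solid body 46 (x) x 83 (y) x 24 mm (z; tablets and band stand up to 13 mm higher to the eye but are not solid). Origin at the centre of its underside, z up, y along its length. About 90 g. Grasp across the 46 mm width
- jig: squaring jig, fixed to the table: light grey base plate, x -65 to 150, y -130 to 45 mm in its own frame, top at z = 12 mm, dark seat pad 56 mm wide along y = 0. Origin on the table under where the pile's middle ends; x points from fence to jaw (away from the robot; yaw varies), y left. Packs lie with their length (pack y) along jig x. Slide and handle run along y = -90 mm
- fence (a point): middle of the blue fence's inner face (jig x = -43.5, y = 0, z = 32 mm), across the near end of the pad; fence 62 mm wide, 10 mm thick, top at z = 53 mm. Axes as the jig's
- jaw_face (a point): middle of the blue jaw's inner face (jig y = 0, z = 36 mm), across the far end of the pad, moves with the jaw: jig x = 88.5 mm at home (132 mm opening), 43.5 mm at the mark (87 mm opening, 4 mm more than a pack's length). It pushes the pile along to the fence when it meets it. Jaw 62 mm wide, 10 mm thick, top at z = 58 mm. Axes as the jig's
- seat (a point): on the pad's top (z = 12 mm) at jig x = 10, y = 0 mm: a good place for the middle of the lower pack's underside while the jaw is home; axes as the jig's
- jaw (a joint): pull of the spring-return jaw, m: 0 at home (far end, where it starts), grows as carriage, handle and jaw together slide towards the fence (jig -x); 0.045 puts the pointer in the middle of the red mark; end stop 0.060 (the pile is squeezed from about 0.049). The spring pulls home with 3 N at 0 rising to 7.5 N at the mark
- handle (a point): grip point on the upright round black handle, 18 mm diameter (22 mm cap), which stands on the dark carriage; point on its axis, 58 mm above the table, 24 mm below the handle's top (z = 82 mm); below z = 33 mm is the carriage. Moves with the jaw. Axes as the jig's
- pointer (a point): tip of the small black pointer on the carriage's right side, moves with the jaw; 45 mm short of the mark at home. Axes as the jig's
- mark (a point): middle of the red mark, 8 mm wide along jig x, on the white scale right of the slide. Axes as the jig's
- calculator_1: grey pocket calculator 118 x 72 x 15 mm, bystander; origin at the centre of its underside
- carton: small white carton 50 x 71 x 60 mm, bystander; origin at the centre of its underside
- ointment: narrow white and orange ointment carton 99 x 31 x 26 mm, bystander; origin at the centre of its underside
- stapler_1: green stapler 125 x 30 x 55 mm, bystander; origin at the centre of its underside
Things that resemble listed ones, but are neither listed nor needed, are in the scene too. Leave any yellow look-alike of the plain_pack alone.

How it is judged:
By the outcome, as a careful person would: the job done as asked, in the order asked, and still so for the second after the job is handed in, while the arm keeps its last pose, push and grip.
It also fails if it takes over 72 s, if anything falls off the work surface, if the arm or the gripper's body presses on something with over 40 N, if the wrist force passes 120 N, or if a joint passes its speed limit or range.

## Working session

There is one attempt and no reset: what is moved stays moved. The work goes in short steps, Python scripts to look and compute and a shell command to move; the robot and the scene stay as the last step left them, time stands still between calls to the robot, and variables do not carry over. Pictures are saved under pics/ and viewed, at most 13 in all, crops included, and the job is handed in when it is done.

```bash
mkdir -p pics; ls
cat > h.py <<'E'
import numpy as np,cv2
from plant import arm
from scipy.spatial.transform import Rotation as R
def get(n,save=None):
    d=arm.get_image(n)
    if save: cv2.imwrite(f'pics/{save}.png',cv2.cvtColor(d['image'],cv2.COLOR_RGB2BGR))
    return d
def ray(d,uv):
    K=d['intrinsics'];T=d['camera_from_world'];r=np.linalg.inv(K)@np.array([uv[0],uv[1],1.])
    Rw=T[:3,:3].T; return -Rw@T[:3,3],Rw@r
def onz(d,uv,z):
    o,v=ray(d,uv);return o+v*(z-o[2])/v[2]
def proj(d,p):
    c=d['camera_from_world']@np.append(p,1);q=d['intrinsics']@c[:3];return q[:2]/q[2]
def cloud(d):
    K=d['intrinsics'];T=d['camera_from_world'];z=d['depth'].astype(float)
    v,u=np.mgrid[:z.shape[0],:z.shape[1]]
    P=np.stack([(u-K[0,2])/K[0,0]*z,(v-K[1,2])/K[1,1]*z,z],-1)
    P=(P-T[:3,3])@T[:3,:3]; P[z==0]=np.nan; return P
def tri(d1,a,d2,b):
    o1,v1=ray(d1,a);o2,v2=ray(d2,b);v1/=np.linalg.norm(v1);v2/=np.linalg.norm(v2)
    s=np.linalg.lstsq(np.stack([v1,-v2],1),o2-o1,rcond=None)[0]
    p,q=o1+s[0]*v1,o2+s[1]*v2;return (p+q)/2,np.linalg.norm(p-q)
def yaw():
    s=arm.sense();x=R.from_quat(s['orientation']).apply([1,0,0]);return s,np.arctan2(x[1],x[0])
E
python3 - <<'E'
from h import *
for n in('top','side','wrist'):
    d=get(n,n+'0');T=d['camera_from_world'];print(n,(-T[:3,:3].T@T[:3,3]).round(3),T[2,:3].round(2),d['intrinsics'][0,0])
s,y=yaw();print(s,y,R.from_quat(s['orientation']).as_matrix().round(3))
E
```

```text
pics
top [ 0.466 -0.022  1.555] [ 0.07  0.   -1.  ] 451.64891239330024
side [ 0.616 -1.415  0.896] [-0.01  0.86 -0.51] 488.8850662183789
wrist [ 0.236 -0.582  0.374] [-0.27 -0.07 -0.96] 342.5845402079503
{'time': 0.15, 'joint_positions': array([ 1.19539791,  0.43508758,  0.02495634,  1.57386903, -0.01153089,
        1.13401853, -0.07505751]), 'joint_velocities': array([ 0.00037572, -0.00288367, -0.00138631, -0.00372347,  0.00138632,
       -0.00016139,  0.00100809]), 'effort': array([ 1.59799412e-03, -6.70886564e+01,  1.02606811e+00, -3.16449952e+01,
        1.57467654e-02,  9.08684393e-03,  4.48012179e-05]), 'tcp_pos': array([ 0.16823226, -0.60153595,  0.23069813]), 'orientation': array([ 9.90710529e-01,  1.35986262e-01, -1.66865454e-04, -5.97049130e-04]), 'ft_force': array([0.52206076, 0.89849397, 0.93607914]), 'ft_torque': array([ 0.01089107,  0.01950229, -0.03093258]), 'finger_force': 0.0, 'opening': 0.9995519351870618} 0.27281796359166555 [[ 0.963  0.269 -0.   ]
 [ 0.269 -0.963  0.001]
 [-0.    -0.001 -1.   ]]
```

View pics/top0.png

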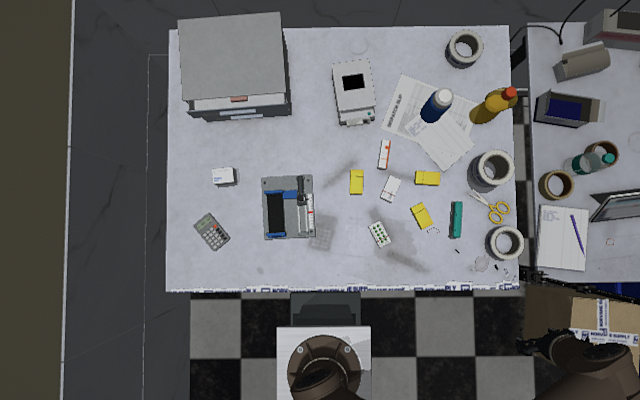

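View pics/side0.png

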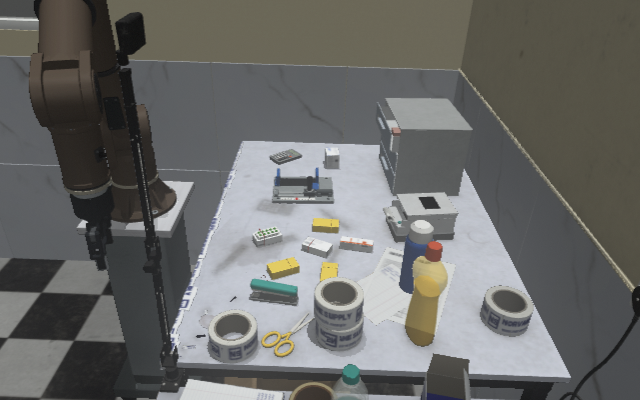

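The top view shows the jig at about (288,207), the green pack at (380,234), the plain white pack at (390,188), and yellow look-alikes at (357,181), (427,178) and (421,216). The side view shows the green pack at (267,236) and the plain pack at (317,247).

Run:
```python
from h import *
t=get('top');s=get('side')
P=cloud(t)
def blob(d,c,P,zmin,r=22):
    m=np.zeros(P.shape[:2],np.uint8);m[(P[...,2]>zmin)]=255
    k=np.zeros_like(m);cv2.circle(k,c,r,255,-1);m&=k
    n,l,st,ce=cv2.connectedComponentsWithStats(m)
    i=1+np.argmax(st[1:,4]);ys,xs=np.where(l==i);return np.stack([xs,ys],1)
for nm,c,cs in(('plain',(390,188),(317,247)),('green',(380,234),(267,236))):
    b=blob(t,c,P,.012,18);h=np.median(P[b[:,1],b[:,0],2])
    r=cv2.minAreaRect(b.astype(np.float32));
    w=np.array([onz(t,q,h) for q in cv2.boxPoints(r)])
    print(nm,r,'h',h.round(4),'ctr',onz(t,r[0],h).round(4),'corners',w[:,:2].round(3).tolist())
    Ps=cloud(s);b=blob(s,cs,Ps,.012,22);z=Ps[b[:,1],b[:,0]];tp=z[z[:,2]>np.percentile(z[:,2],50)-.004]
    print(' side',np.nanmedian(tp,0).round(4),np.nanpercentile(z[:,2],[50,90]))
# jig
hsv=cv2.cvtColor(t['image'],cv2.COLOR_RGB2HSV)
for nm,lo,hi in(('blue',(100,120,60),(125,255,255)),('red',(170,120,80),(180,255,255)),('red2',(0,150,80),(6,255,255))):
    m=cv2.inRange(hsv,lo,hi);m[:, :255]=0;m[:,320:]=0;m[:170]=0;m[245:]=0
    n,l,st,ce=cv2.connectedComponentsWithStats(m)
    for i in range(1,n):
        if st[i,4]>3: print(nm,st[i],ce[i].round(1),np.nanmax(P[l==i],0).round(3), np.nanmedian(P[l==i],0).round(3))
c=cv2.resize(t['image'][160:260,250:410],(800,500),interpolation=cv2.INTER_CUBIC)
cv2.imwrite('pics/topc.png',c[...,::-1])
```

```text
plain ((390.50823974609375, 187.90982055664062), (13.227021217346191, 24.392688751220703), 23.629377365112305) h 0.0236 ctr [ 0.6152 -0.2346  0.0236] corners [[0.587, -0.197], [0.663, -0.232], [0.644, -0.273], [0.568, -0.238]]
 side [ 0.6167 -0.2381  0.0254] [0.02454037 0.02747828]
green ((379.4671630859375, 233.25086975097656), (24.294116973876953, 13.411764144897461), 61.927513122558594) h 0.0296 ctr [ 0.4618 -0.1934  0.0296] corners [[0.488, -0.155], [0.508, -0.195], [0.436, -0.232], [0.415, -0.192]]
 side [ 0.4635 -0.1986  0.0325] [0.02849229 0.03589341]
blue [264 190  33   9 180] [284.1 193.4] [0.612 0.192 0.063] [0.602 0.121 0.029]
blue [267 232  19   6  83] [275.7 234.5] [0.47  0.184 0.061] [0.462 0.156 0.049]
red2 [308 212   5   1   5] [310. 212.] [0.537 0.048 0.015] [0.537 0.041 0.013]
```

View pics/topc.png

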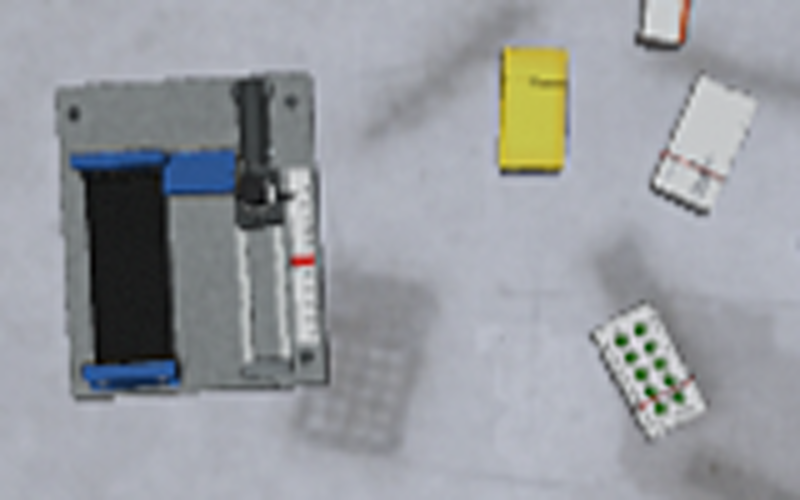

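The zoomed crop shows the jig with its fence at the bottom, the jaw at the top and yaw of about +3°. The plain pack's length points to yaw ≈ -25°, and the green pack's to ≈ +27°.

```bash
cat >> h.py <<'E'
def delta(p,yw):
    s,y=yaw();M=R.from_quat(s['orientation']);d=M.inv().apply(np.array(p)-s['tcp_pos'])
    dy=(yw-y+np.pi/2)%np.pi-np.pi/2
    print('t',round(s['time'],2),'tcp',s['tcp_pos'].round(4),'yaw',round(np.degrees(y),2),'F',s['ft_force'].round(1),'op',round(s['opening'],3),'DELTA',d.round(4),'turn',round(-dy,4),'dist',np.linalg.norm(d).round(3))
E
python3 -c "
from h import *
delta([.60,-.236,.22],np.radians(-24.7))"
```

```text
t 0.25 tcp [ 0.1683 -0.6017  0.2309] yaw 15.62 F [ 0.5  1.1 -0.3] op 1.0 DELTA [ 0.5143 -0.2359  0.0111] turn 0.7038 dist 0.566
```

Careful with the scale: shifts go in shares of 0.6 m and turns go in shares of 2 rad. That gives: 0.514 m / 0.6 = 0.8567, -0.236 m / 0.6 = -0.3933, 0.704 rad / 2 = 0.352.

```bash
echo '[[[0.8567,-0.3933,0.0183,0.352,1],[0.8567,-0.3933,0.0183,0.352,1],[0.8567,-0.3933,0.0183,0.352,1],[0.8567,-0.3933,0.0183,0.352,1],[0.8567,-0.3933,0.0183,0.352,1],[0.8567,-0.3933,0.0183,0.352,1],[0.8567,-0.3933,0.0183,0.352,1],[0.8567,-0.3933,0.0183,0.352,1]]]' | python3 -m crank
python3 -c "
from h import *
delta([.60,-.236,.22],np.radians(-24.7))"
```

```text
time: 1.25
tcp_pos: [0.5472, -0.2806, 0.2217]
orientation: [0.977, -0.214, 0.0, 0.0]
ft_force: [0.1, -0.7, 0.5]
opening: 1.001
finger_force: 0.0
t 1.25 tcp [ 0.5472 -0.2806  0.2217] yaw -24.72 F [ 0.1 -0.7  0.5] op 1.001 DELTA [ 0.0293 -0.0626  0.0017] turn -0.0004 dist 0.069
```

Scaled: -0.059 m / 0.6 = -0.0983, 0.029 m / 0.6 = 0.0483.

```bash
echo '[[[0.0483,-0.0983,0.0033,0,1],[0.0483,-0.0983,0.0033,0,1],[0.0483,-0.0983,0.0033,0,1]]]' | python3 -m crank
python3 - <<'E'
from h import *
delta([.60,-.236,.22],np.radians(-24.7))
w=get('wrist','w1');P=cloud(w)
print(np.nanpercentile(P[...,2],[5,50,95]))
for p in([.615,-.2346,.024],[.462,-.1934,.03],[.462,.156,.03]): print(proj(w,np.array(p)).round())
E
```

```text
time: 1.62
tcp_pos: [0.5966, -0.2406, 0.2193]
orientation: [0.977, -0.214, -0.0, 0.0]
ft_force: [-0.6, -0.1, 0.3]
opening: 0.999
finger_force: 0.0
t 1.62 tcp [ 0.5966 -0.2406  0.2193] yaw -24.67 F [-0.6 -0.1  0.3] op 0.999 DELTA [ 0.0012 -0.0056 -0.0007] turn 0.0005 dist 0.006
[-0.00085781  0.00084854  0.29993764]
[307. 159.]
[332. 301.]
[ 71. 406.]
```

View pics/w1.png

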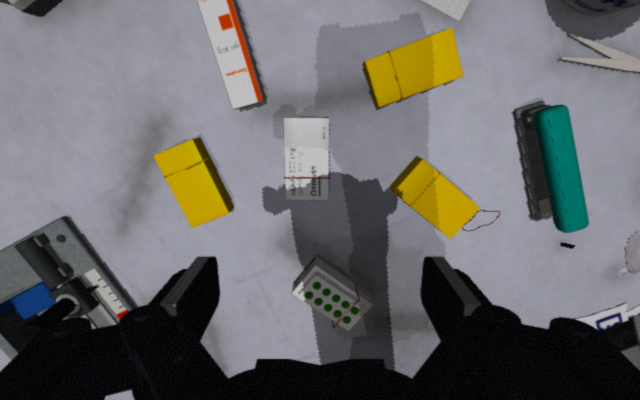

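The wrist view shows the plain pack at (306,158), upright in the image, and the green pack at (333,293) between the fingers. Next I'll fit both.

```bash
cat >> h.py <<'E'
def fit(d,c,r=60,zt=None,zlo=.012,zhi=.06):
    "pack rectangle: mask by depth height round pixel c, contour rect cast onto the top plane"
    P=cloud(d);m=((P[...,2]>zlo)&(P[...,2]<zhi)).astype(np.uint8)*255
    k=np.zeros_like(m);cv2.circle(k,tuple(c),r,255,-1);m&=k
    m=cv2.morphologyEx(m,cv2.MORPH_OPEN,np.ones((3,3)))
    n,l,st,ce=cv2.connectedComponentsWithStats(m)
    i=l[c[1],c[0]] or 1+np.argmax(st[1:,4])
    q=P[l==i];z=np.median(q[:,2]) if zt is None else zt
    q=q[q[:,2]>z-.006]
    (cx,cy),(a,b),g=cv2.minAreaRect((q[:,:2]*1000).astype(np.float32))
    if a<b: g+=90;a,b=b,a
    return np.array([cx/1000,cy/1000]),(a,b),(g+90)%180-90,z,len(q)
E
python3 - <<'E'
from h import *
w=get('wrist');t=get('top');s=get('side')
print('plain w',fit(w,(306,158)));print('green w',fit(w,(333,293)))
print('green lo',fit(w,(333,293),zt=.024,zhi=.03))
print('plain t',fit(t,(390,188),18),'green t',fit(t,(380,234),18))
# triangulation checks: white-pack blob centroid wrist/side
def cen(d,c,r):
    P=cloud(d);m=(P[...,2]>.018);ys,xs=np.where(m);k=np.hypot(xs-c[0],ys-c[1])<r;return np.array([xs[k].mean(),ys[k].mean()])
print('tri plain',tri(w,cen(w,(306,158),60),t,cen(t,(390,188),18)))
g=[]
for d,c,r in((w,(333,293),45),(t,(380,234),16),(s,(267,236),18)):
    h=cv2.cvtColor(d['image'],cv2.COLOR_RGB2HSV);m=cv2.inRange(h,(45,100,20),(80,255,255));ys,xs=np.where(m);k=np.hypot(xs-c[0],ys-c[1])<r;g.append(np.array([xs[k].mean(),ys[k].mean()]))
print('green tablets',g,tri(w,g[0],s,g[2]),tri(w,g[0],t,g[1]))
E
```

```text
plain w (array([ 0.61500073, -0.23353964]), (82.38136291503906, 44.66952133178711), -24.649307250976562, np.float64(0.024502910307134782), 3653)
green w (array([ 0.46379257, -0.19326736]), (78.25665283203125, 40.255218505859375), 30.644508361816406, np.float64(0.032017503676787164), 1819)
green lo (array([ 0.46160831, -0.19352319]), (82.92994689941406, 43.72236251831055), 28.601530075073242, 0.024, 860)
plain t (array([ 0.60114716, -0.22863959]), (51.24142837524414, 44.308204650878906), -22.666221618652344, np.float64(0.02367745330700942), 186) green t (array([ 0.46135321, -0.19340388]), (80.71501159667969, 44.666259765625), 28.1462459564209, np.float64(0.030367211892676785), 251)
tri plain (array([ 0.61950628, -0.23971695,  0.06041007]), np.float64(0.00516514504965595))
 ** On entry to DLASCL parameter number  4 had an illegal value
 ** On entry to DLASCL parameter number  4 had an illegal value
 ** On entry to DLASCL parameter number  4 had an illegal value
 ** On entry to DLASCL parameter number  4 had an illegal value
 ** On entry to DLASCL parameter number  5 had an illegal value
 ** On entry to DLASCL parameter number  4 had an illegal value<stdin>:12: RuntimeWarning: Mean of empty slice.
  ret = ret.dtype.type(ret / rcount)
Traceback (most recent call last):
  File "h.py", line 22, in tri
    s=np.linalg.lstsq(np.stack([v1,-v2],1),o2-o1,rcond=None)[0]
      ~~~~~~~~~~~~~~~^^^^^^^^^^^^^^^^^^^^^^^^^^^^^^^^^^^^^^^
numpy.linalg.LinAlgError: SVD did not converge in Linear Least Squares
```

```bash
python3 -c "
from h import *
delta([.615,-.234,.002],np.radians(-24.65))"
```

```text
t 1.82 tcp [ 0.5957 -0.2423  0.2199] yaw -24.86 F [-0.2 -0.9  0.4] op 0.998 DELTA [ 0.014  -0.0158  0.2179] turn -0.0037 dist 0.219
```

Scaled: 0.218 m / 0.6 = 0.3633, 0.205 m / 0.6 = 0.3417.

```bash
echo '[[[0.0233,-0.0267,0.1,0,1],[0.0233,-0.0267,0.2,0,1],[0.0233,-0.0267,0.2917,0,1],[0.0233,-0.0267,0.3417,0,1],[0.0233,-0.0267,0.3633,0,1],[0.0233,-0.0267,0.3633,0,1]]]' | python3 -m crank
python3 -c "
from h import *
delta([.615,-.234,.002],np.radians(-24.65))"
```

```text
time: 2.58
tcp_pos: [0.6159, -0.2325, 0.0018]
orientation: [0.977, -0.214, -0.0, 0.0]
ft_force: [0.8, 0.3, -0.2]
opening: 1.001
finger_force: 0.0
t 2.58 tcp [ 0.6159 -0.2325  0.0018] yaw -24.77 F [ 0.8  0.3 -0.2] op 1.001 DELTA [-0.0002  0.0017 -0.0002] turn -0.002 dist 0.002
```

Good. Now to close and lift, then fit the green pack and jig from the wrist.

Scaled: 0.001 m / 0.6 = 0.0017.

```bash
echo '[[[0,0.0017,0,0,0],[0,0.0017,0,0,0],[0,0.0017,0,0,0],[0,0.0017,0,0,0],[0,0.0017,0,0,0],[0,0.0017,0,0,0]]]' | python3 -m crank; echo '[[[0,0,-0.0667,0,0],[0,0,-0.1667,0,0],[0,0,-0.2667,0,0],[0,0,-0.3333,0,0]]]' | python3 -m crank
python3 - <<'E'
from h import *
delta([.49,.10,.21],np.radians(3))
w=get('wrist','w2')
E
```

```text
time: 3.32
tcp_pos: [0.6167, -0.2332, 0.0033]
orientation: [0.977, -0.214, 0.001, 0.0]
ft_force: [-0.9, 0.3, 8.1]
opening: 0.51
finger_force: 62.4
time: 3.82
tcp_pos: [0.6166, -0.233, 0.2057]
orientation: [0.977, -0.214, 0.002, 0.0]
ft_force: [0.2, -0.4, -0.9]
opening: 0.509
finger_force: 61.4
t 3.83 tcp [ 0.6166 -0.233   0.2057] yaw -24.71 F [ 0.2 -0.4 -0.9] op 0.509 DELTA [-0.2542 -0.2496 -0.0052] turn -0.4836 dist 0.356
```

Scaled: -0.295 m / 0.6 = -0.4917, -0.21 m / 0.6 = -0.35, -0.484 rad / 2 = -0.242.

```bash
python3 -c "
from h import *
delta([.44,.09,.21],np.radians(3))"; echo '[[[-0.0667,-0.0667,0,-0.09,0],[-0.1383,-0.1333,0,-0.18,0],[-0.2083,-0.2,0,-0.242,0],[-0.2833,-0.2667,0,-0.242,0],[-0.35,-0.3333,0,-0.242,0],[-0.4167,-0.4,0,-0.242,0],[-0.4917,-0.4417,0,-0.242,0],[-0.4917,-0.4417,0,-0.242,0]]]' | python3 -m crank
python3 - <<'E'
from h import *
delta([.44,.09,.21],np.radians(3))
w=get('wrist','w3')
E
```

```text
t 3.88 tcp [ 0.6187 -0.2337  0.2109] yaw -24.72 F [ 3.2 -1.4  3.5] op 0.511 DELTA [-0.2976 -0.2193 -0.0019] turn -0.4837 dist 0.37
time: 4.88
tcp_pos: [0.4563, 0.135, 0.2022]
orientation: [1.0, 0.03, 0.0, -0.001]
ft_force: [0.2, -0.3, -1.4]
opening: 0.505
finger_force: 61.4
t 4.88 tcp [0.4563 0.135  0.2022] yaw 3.42 F [ 0.2 -0.3 -1.4] op 0.505 DELTA [-0.0189  0.0439 -0.0079] turn 0.0074 dist 0.048
```

View pics/w3.png

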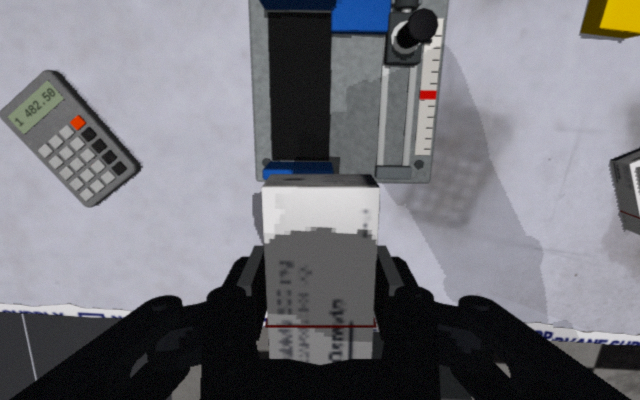

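The wrist view shows the jig with its pad between columns 272 and 331, the fence at about (298,168), the red mark at (428,95), the handle cap at (423,25), and the held plain pack at (320,270).

```bash
cat >> h.py <<'E'
def jigfit(w,pr=True):
    I=w['image'].astype(int);P=cloud(w);g=I.sum(2)
    # pad: dark pixels at z~12mm, edges per row cast on z=.012
    L=[];Rr=[]
    for v in range(30,150):
        row=np.where((g[v,240:345]<130))[0]
        if len(row)<20: continue
        a=np.split(row,np.where(np.diff(row)>1)[0]+1);a=max(a,key=len)+240
        if 45<len(a)<80:L.append(onz(w,(a[0]-.5,v),.012));Rr.append(onz(w,(a[-1]+.5,v),.012))
    L,Rr=np.array(L),np.array(Rr)
    f=lambda A:cv2.fitLine(A[:,:2].astype(np.float32),cv2.DIST_HUBER,0,.001,.001).ravel()
    l,r=f(L),f(Rr);an=lambda q:np.degrees(np.arctan(q[1]/q[0]))
    return len(L),an(l),an(r),L,Rr,l,r
E
python3 - <<'E'
from h import *
w=get('wrist');P=cloud(w)
n,al,ar,L,Rr,l,r=jigfit(w);print(n,al,ar)
wid=np.linalg.norm((L-Rr)[:,:2],axis=1);print('width',np.median(wid),wid.std())
yawj=np.radians((al+ar)/2);e=np.array([np.cos(yawj),np.sin(yawj)]);nrm=np.array([-e[1],e[0]])
cl=np.median(((L+Rr)/2)[:,:2]@nrm);print('yaw',np.degrees(yawj),'cl',cl)
# pts in rot frame
X=P[...,:2]@e;Y=P[...,:2]@nrm-cl;Z=P[...,2]
pl=(abs(Z-.012)<.004);print('base z',np.nanmedian(Z[pl&(abs(Y+.04)<.02)]))
b=pl&(X>.4)&(Y<.06)&(Y>-.14)&(X<.7)
print('base X rng',np.percentile(X[b],[0.2,1,99.8]),'Y',np.percentile(Y[b],[.2,99.8]))
H=cv2.cvtColor(w['image'],cv2.COLOR_RGB2HSV)
bl=cv2.inRange(H,(100,120,40),(125,255,255))>0
for nm,k in(('fence',bl&(X<.55)),('jaw',bl&(X>.55))):
    print(nm,k.sum(),'X',np.nanpercentile(X[k],[1,50,99]).round(4),'Y',np.nanpercentile(Y[k],[1,99]).round(4),'Z',np.nanpercentile(Z[k],[1,50,99]).round(4))
rd=(cv2.inRange(H,(0,150,100),(6,255,255))|cv2.inRange(H,(174,150,100),(180,255,255)))>0;rd[:, :380]=0;rd[:,460:]=0;rd[200:]=0
ys,xs=np.where(rd);p=onz(w,(xs.mean(),ys.mean()),.013);print('mark',xs.mean(),ys.mean(),p,p[:2]@e,p[:2]@nrm-cl,np.nanmedian(Z[rd]))
hd=(Z>.06)&(Z<.1)&(X>.5)&(Y<-.05)
print('handle',hd.sum(),np.nanpercentile(X[hd],[1,50,99]),np.nanpercentile(Y[hd],[1,50,99]),Z[hd].max())
E
```

```text
120 2.7756503 3.58942
width 0.05512922330501023 0.001991805559293293
yaw 3.182535 cl 0.1295961187857137
base z 0.01246728328356297
base X rng [0.45592765 0.46051552 0.61803938] Y [-0.1285725   0.04504379]
fence 834 X [0.2578 0.4763 0.4768] Y [-0.3962  0.2568] Z [-0.0003  0.0393  0.0543]
jaw 2519 X [0.5897 0.6054 0.615 ] Y [-0.0758  0.0266] Z [0.0195 0.0274 0.0511]
mark 424.1333333333333 95.68888888888888 [0.53826255 0.04140982 0.013     ] 0.5397313597885384 -0.1181329684738256 0.013014228532738635
handle 916 [0.57435342 0.58371709 0.59403666] [-0.09935141 -0.0883572  -0.07936082] 0.08436674306989901
```

```bash
cat >> h.py <<'E'
YJ=np.radians(3.2);EJ=np.array([np.cos(YJ),np.sin(YJ)]);NJ=np.array([-EJ[1],EJ[0]]);OJ=.5203*EJ+.1296*NJ
def jw(x,y,z): return np.append(OJ+x*EJ+y*NJ,z)
E
python3 - <<'E'
from h import *
print(OJ)
w=get('wrist');P=cloud(w);X=(P[...,:2]-OJ)@EJ;Y=(P[...,:2]-OJ)@NJ;b=abs(P[...,2]-.012)<.004
for nm,fn,lo,hi in(('L',np.max,.03,.06),('R',np.min,-.14,-.11)):
    xs=np.arange(-.055,.085,.01);k=[fn(Y[b&(abs(X-x)<.003)&(Y>lo)&(Y<hi)]) for x in xs];print(nm,np.round(k,4),np.degrees(np.polyfit(xs,k,1)[0]))
H=cv2.cvtColor(w['image'],cv2.COLOR_RGB2HSV);bl=(cv2.inRange(H,(100,120,40),(125,255,255))>0)&(P[...,2]>.045)&(abs(Y)<.04)
f=bl&(abs(X+.05)<.02);j=bl&(abs(X-.09)<.02)
for k in(f,j):print(k.sum(),np.nanpercentile(X[k],[1,99]),np.nanpercentile(Y[k],[1,99]))
delta(jw(.0114,0,.12),YJ);delta(jw(.0114,0,.0165),YJ)
E
```

```text
[0.51225426 0.15844185]
L [0.0454 0.046  0.0452 0.0459 0.0452 0.0454 0.0447 0.0454 0.0444 0.0452
 0.0451 0.0446 0.0449 0.045  0.0446] -0.3805150194021506
R [-0.1288 -0.1288 -0.128  -0.1287 -0.1281 -0.1283 -0.1285 -0.1284 -0.1284
 -0.1289 -0.1299 -0.1297 -0.1294 -0.1297 -0.1297] -0.5952303545582621
293 [-0.05239572 -0.043461  ] [-0.0287725  0.0305249]
179 [0.08774387 0.08884932] [-0.0303784   0.02806596]
t 5.03 tcp [0.459  0.1306 0.2019] yaw 2.98 F [ 0.1 -0.2 -0.4] op 0.509 DELTA [ 0.0659 -0.0252  0.082 ] turn -0.0038 dist 0.108
t 5.03 tcp [0.459  0.1306 0.2019] yaw 2.98 F [ 0.1 -0.2 -0.4] op 0.509 DELTA [ 0.0658 -0.0252  0.1855] turn -0.0038 dist 0.198
```

Scaled: 0.165 m / 0.6 = 0.275, 0.155 m / 0.6 = 0.2583.

```bash
sed -i 's/np.radians(3.2)/np.radians(2.8)/;s/OJ=.5203.*/OJ=np.array([.51225,.15845])/' h.py
echo '[[[0.0667,-0.025,0.0333,0,0],[0.11,-0.0417,0.1,0,0],[0.11,-0.0417,0.1667,0,0],[0.11,-0.0417,0.2167,0,0],[0.11,-0.0417,0.2583,0,0],[0.11,-0.0417,0.275,0,0]]]' | python3 -m crank
python3 -c "
from h import *
delta(jw(.0114,0,.0165),YJ)"
```

```text
time: 5.78
tcp_pos: [0.5232, 0.1579, 0.0352]
orientation: [1.0, 0.025, -0.001, 0.001]
ft_force: [0.0, 0.6, -0.3]
opening: 0.512
finger_force: 61.5
t 5.78 tcp [0.5232 0.1579 0.0352] yaw 2.89 F [ 0.   0.6 -0.3] op 0.512 DELTA [ 0.0005 -0.0012  0.0187] turn 0.0015 dist 0.019
```

Scaled: 0.0185 m / 0.6 = 0.0308, 0.012 m / 0.6 = 0.02, 0.001 rad / 2 = 0.0005.

```bash
echo '[[[0,-0.0017,0.02,0.0005,0],[0,-0.0017,0.0308,0.0005,0],[0,-0.0017,0.0308,0.0005,0],[0,-0.0017,0.0308,0.0005,0]]]' | python3 -m crank
python3 -c "
from h import *
delta(jw(.0114,0,.0165),YJ)"
```

```text
time: 6.28
tcp_pos: [0.5235, 0.1609, 0.0187]
orientation: [1.0, 0.026, 0.0, -0.0]
ft_force: [-1.0, -0.6, -1.4]
opening: 0.51
finger_force: 61.5
t 6.28 tcp [0.5235 0.1609 0.0187] yaw 2.97 F [-1.  -0.6 -1.4] op 0.51 DELTA [0.     0.0019 0.0022] turn 0.0029 dist 0.003
```

Scaled: 0.002 m / 0.6 = 0.0033, 0.001 m / 0.6 = 0.0017.

```bash
echo '[[[0,0,0.0017,0,0],[0,0,0.0033,0,0],[0,0,0.0033,0,0]]]' | python3 -m crank; python3 -c "
from h import *
delta(jw(.0114,0,.0165),YJ)
import cv2
get('top')
delta(jw(.0114,0,.0165),YJ)"
```

```text
time: 6.65
tcp_pos: [0.5232, 0.1607, 0.0162]
orientation: [1.0, 0.026, 0.0, 0.0]
ft_force: [-0.2, 0.2, -0.7]
opening: 0.511
finger_force: 61.5
t 6.65 tcp [0.5232 0.1607 0.0162] yaw 2.96 F [-0.2  0.2 -0.7] op 0.511 DELTA [ 0.0004  0.0017 -0.0003] turn 0.0029 dist 0.002
t 6.7 tcp [0.5232 0.1607 0.0162] yaw 2.97 F [-0.5  0.4 -2.1] op 0.509 DELTA [ 0.0004  0.0018 -0.0003] turn 0.0029 dist 0.002
```

Scaled: 0.0015 m / 0.6 = 0.0025, 0.003 rad / 2 = 0.0015.

```bash
echo '[[[0,0.0025,0,0.0015,0],[0,0.0025,0.0025,0.0015,0],[0,0.0025,0.0025,0.0015,0]]]' | python3 -m crank; echo '[[[0,0,0,0,0.7],[0,0,0,0,0.7],[0,0,0,0,0.7]]]' | python3 -m crank; echo '[[[0,0,-0.05,0,0.7],[0,0,-0.15,0,1],[0,0,-0.25,0,1],[0,0,-0.3167,0,1]]]' | python3 -m crank
```

```text
time: 7.08
tcp_pos: [0.5234, 0.159, 0.0153]
orientation: [1.0, 0.024, 0.0, 0.0]
ft_force: [-2.0, -1.9, 8.9]
opening: 0.511
finger_force: 62.5
time: 7.45
tcp_pos: [0.5232, 0.1592, 0.0146]
orientation: [1.0, 0.024, -0.0, 0.0]
ft_force: [1.0, 0.8, 0.2]
opening: 0.704
finger_force: 0.0
time: 7.95
tcp_pos: [0.5238, 0.1596, 0.2076]
orientation: [1.0, 0.024, 0.001, -0.0]
ft_force: [0.7, -0.8, -0.3]
opening: 0.997
finger_force: 0.0
```

Run:
```python
from h import *
t=get('top');w=get('wrist','w4')
print('green',fit(t,(380,234),18),fit(t,(380,234),18,zt=.024,zhi=.03))
c=proj(w,jw(.01,0,.036)).astype(int);print(c)
f=fit(w,tuple(c),110,zlo=.026,zhi=.045);p=f[0]-OJ;print('plain in jig',f,'jig xy',p@EJ,p@NJ)
p2=[.4618,-.1934,.22];delta(p2,np.radians(28.3))
```

```text
Traceback (most recent call last):
  File "h.py", line 36, in fit
    i=l[c[1],c[0]] or 1+np.argmax(st[1:,4])
                        ~~~~~~~~~^^^^^^^^^^
ValueError: attempt to get argmax of an empty sequence
```

Run:
```python
from h import *
t=get('top');w=get('wrist','w5')
print('green',fit(t,(380,234),18))
c=proj(w,jw(.01,0,.036)).astype(int);print(c)
f=fit(w,tuple(c),110,zlo=.026,zhi=.045);p=f[0]-OJ;print('plain in jig',f,'jig xy',p@EJ,p@NJ)
P=cloud(w);X=(P[...,:2]-OJ)@EJ;Y=(P[...,:2]-OJ)@NJ
k=(abs(P[...,2]-.036)<.003)&(abs(X)<.08)&(abs(Y)<.04)
print('z',np.median(P[k][:,2]),'X',np.percentile(X[k],[1,99]),'Y',np.percentile(Y[k],[1,99]))
p2=[.4618,-.1934,.22];delta(p2,np.radians(28.3))
```

```text
green (array([ 0.46143726, -0.19434589]), (80.49409484863281, 42.715980529785156), 27.91098403930664, np.float64(0.0303586165520599), 253)
[321 182]
plain in jig (array([0.52229169, 0.16010654]), (82.1180419921875, 45.18614196777344), 2.791703462600708, np.float64(0.03646033530452145), 4028) jig xy 0.010110620061091162 0.0011640250888463656
z 0.03646275962485333 X [-0.04397303  0.05098117] Y [-0.02070703  0.02279203]
t 8.15 tcp [0.5234 0.1593 0.2051] yaw 2.78 F [ 0.9 -0.3  0.2] op 0.999 DELTA [-0.0787  0.3492 -0.0151] turn -0.4453 dist 0.358
```

View pics/w5.png

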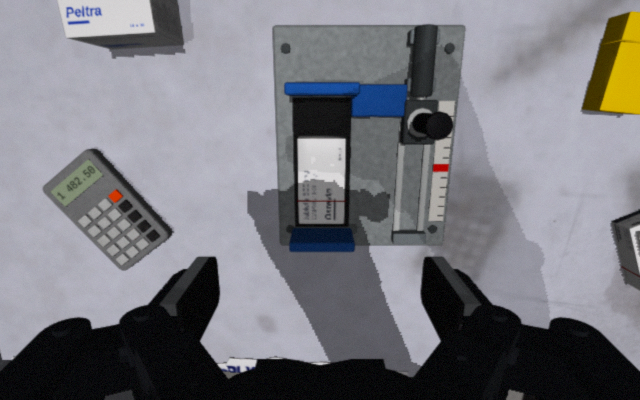

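The wrist view shows the plain pack flat at (323,180) on the pad, between the fence (row 240) and the jaw (row 88). Next, a viewpoint over the green pack.

Scaled: 0.36 m / 0.6 = 0.6, 0.355 m / 0.6 = 0.5917, -0.443 rad / 2 = -0.2215.

```bash
python3 -c "
from h import *
delta([.440,-.205,.215],np.radians(28.2))"; echo '[[[-0.025,0.1,-0.0167,-0.09,1],[-0.05,0.2,-0.0167,-0.18,1],[-0.075,0.3,-0.0167,-0.2215,1],[-0.1,0.4,-0.0167,-0.2215,1],[-0.1333,0.5,-0.0167,-0.2215,1],[-0.1667,0.5917,-0.0167,-0.2215,1],[-0.1683,0.6,-0.0167,-0.2215,1],[-0.1683,0.6,-0.0167,-0.2215,1]]]' | python3 -m crank
python3 - <<'E'
from h import *
w=get('wrist','w6');c=tuple(proj(w,np.array([.4618,-.1935,.03])).astype(int));print(c)
for a in(dict(),dict(zt=.024,zhi=.03)):print(fit(w,c,65,**a))
H=cv2.cvtColor(w['image'],cv2.COLOR_RGB2HSV);m=cv2.inRange(H,(40,80,20),(85,255,255));ys,xs=np.where(m);k=np.hypot(xs-c[0],ys-c[1])<55;u=(xs[k].mean(),ys[k].mean());print(k.sum(),u,onz(w,u,.032))
delta([.4618,-.1935,.007],np.radians(28.2))
E
```

```text
t 8.15 tcp [0.5234 0.1593 0.2051] yaw 2.78 F [ 0.9 -0.3  0.2] op 0.999 DELTA [-0.101   0.3598 -0.0101] turn -0.4436 dist 0.374
time: 9.15
tcp_pos: [0.4392, -0.205, 0.2134]
orientation: [0.97, 0.243, -0.001, -0.001]
ft_force: [0.1, 0.9, 1.4]
opening: 0.999
finger_force: 0.0
(np.int64(321), np.int64(150))
(array([ 0.46134454, -0.19146381]), (70.30081176757812, 44.73375701904297), 29.30016326904297, np.float64(0.032200500101905415), 2775)
(array([ 0.47050003, -0.18761469]), (61.14296340942383, 43.63036346435547), 26.904191970825195, 0.024, 748)
608 (np.float64(320.4375), np.float64(148.45559210526315)) [ 0.46309103 -0.19144979  0.032     ]
t 9.2 tcp [ 0.4398 -0.204   0.2137] yaw 28.23 F [0.1 0.1 0.7] op 1.003 DELTA [0.0245 0.0016 0.2067] turn 0.0006 dist 0.208
```

Run:
```python
from h import *
w=get('wrist');P=cloud(w)
a=np.radians(28.2);e=np.array([np.cos(a),np.sin(a)]);n=np.array([-e[1],e[0]])
o=np.array([.4618,-.1935]);X=(P[...,:2]-o)@e;Y=(P[...,:2]-o)@n;Z=P[...,2]
for lo,hi in((.008,.05),(.018,.05),(.018,.03),(.03,.05)):
    k=(Z>lo)&(Z<hi)&(abs(X)<.06)&(abs(Y)<.04)
    print(lo,hi,k.sum(),'X',np.percentile(X[k],[.5,2,98,99.5]).round(4),'Y',np.percentile(Y[k],[.5,2,98,99.5]).round(4))
for x in(-.03,-.02,0,.02,.03):
    k=(Z>.018)&(Z<.03)&(abs(X-x)<.004)&(abs(Y)<.04);print(x,np.percentile(Y[k],[1,99]).round(4))
cv2.imwrite('pics/w6c.png',cv2.resize(w['image'][90:210,240:400],(800,600))[...,::-1])
```

```text
0.008 0.05 3828 X [-0.0415 -0.0397  0.0394  0.0408] Y [-0.0203 -0.0195  0.0223  0.0231]
0.018 0.05 3814 X [-0.0415 -0.0397  0.039   0.0407] Y [-0.0203 -0.0195  0.0223  0.0231]
0.018 0.03 1122 X [-0.0417 -0.0415  0.04    0.0408] Y [-0.0204 -0.0202  0.023   0.0233]
0.03 0.05 2692 X [-0.0344 -0.0332  0.0339  0.0348] Y [-0.0157 -0.0152  0.0178  0.0184]
-0.03 [-0.0197  0.0232]
-0.02 [-0.0209  0.024 ]
0 [-0.0201  0.0227]
0.02 [-0.0205  0.0224]
0.03 [-0.0204  0.0223]
```

View pics/w6c.png

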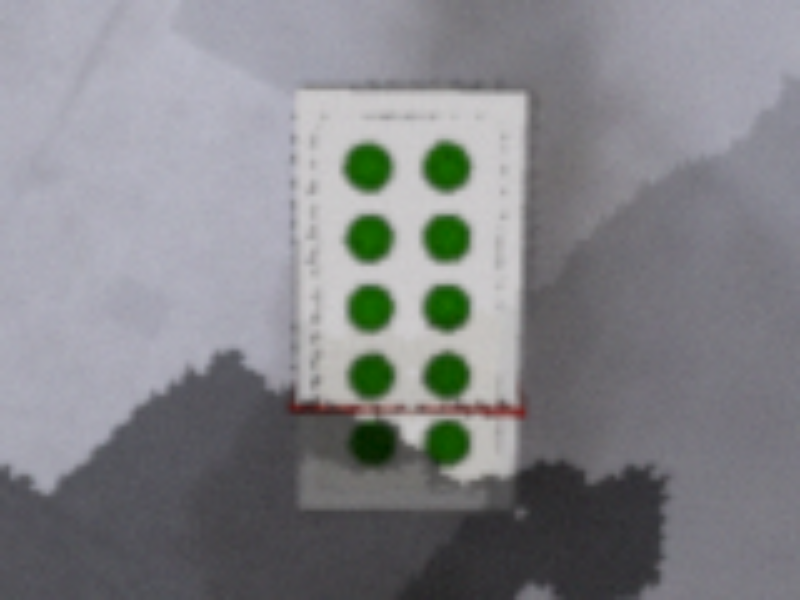

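The pack is square to the tool in the crop, its band well away from the middle. Now to descend and grasp.

Scaled: 0.208 m / 0.6 = 0.3467, 0.195 m / 0.6 = 0.325.

```bash
python3 -c "
from h import *
delta([.4613,-.1928,.005],np.radians(28.0))"; echo '[[[0.04,0,0.1,0,1],[0.04,0,0.2,0,1],[0.04,0,0.2833,0,1],[0.04,0,0.325,0,1],[0.04,0,0.3467,0,1],[0.04,0,0.3467,0,1]]]' | python3 -m crank
python3 -c "
from h import *
delta([.4613,-.1928,.005],np.radians(28.0))"
```

```text
t 9.25 tcp [ 0.4401 -0.2035  0.2139] yaw 28.3 F [ 0.3  0.5 -0.2] op 0.999 DELTA [0.0238 0.0009 0.2089] turn 0.0053 dist 0.21
time: 10.0
tcp_pos: [0.4612, -0.1928, 0.0064]
orientation: [0.97, 0.244, -0.0, -0.0]
ft_force: [-0.9, -0.1, 0.7]
opening: 0.999
finger_force: 0.0
t 10.0 tcp [ 0.4612 -0.1928  0.0064] yaw 28.28 F [-0.9 -0.1  0.7] op 0.999 DELTA [0.0001 0.0001 0.0014] turn 0.0048 dist 0.001
```

Scaled: 0.001 m / 0.6 = 0.0017, 0.004 rad / 2 = 0.002.

```bash
echo '[[[0,0,0.0017,0.002,0],[0,0,0.0017,0.002,0],[0,0,0.0017,0.002,0],[0,0,0.0017,0.002,0],[0,0,0.0017,0.002,0],[0,0,0.0017,0.002,0]]]' | python3 -m crank; echo '[[[0,0,-0.0667,0,0],[0,0,-0.1667,0,0],[0,0,-0.2667,0,0],[0,0,-0.3333,0,0]]]' | python3 -m crank
python3 - <<'E'
from h import *
delta([.500,.159,.21],YJ)
E
```

```text
time: 10.75
tcp_pos: [0.4617, -0.1942, 0.0069]
orientation: [0.97, 0.241, 0.001, 0.001]
ft_force: [-1.0, 0.5, 9.2]
opening: 0.515
finger_force: 61.1
time: 11.25
tcp_pos: [0.4616, -0.1941, 0.2092]
orientation: [0.97, 0.241, 0.002, 0.001]
ft_force: [0.8, 0.5, -0.3]
opening: 0.514
finger_force: 62.1
t 11.25 tcp [ 0.4616 -0.1941  0.2092] yaw 27.94 F [ 0.8  0.5 -0.3] op 0.514 DELTA [ 0.1994 -0.294  -0.0011] turn 0.4387 dist 0.355
```

Scaled: -0.294 m / 0.6 = -0.49, -0.285 m / 0.6 = -0.475, 0.4387 rad / 2 = 0.2194.

```bash
echo '[[[0.0583,-0.0833,0,0.09,0],[0.1167,-0.1667,0,0.18,0],[0.175,-0.25,0,0.2194,0],[0.2333,-0.3333,0,0.2194,0],[0.2833,-0.4167,0,0.2194,0],[0.325,-0.475,0,0.2194,0],[0.3323,-0.49,0,0.2194,0],[0.3323,-0.49,0,0.2194,0]]]' | python3 -m crank
python3 - <<'E'
from h import *
delta(jw(.010,.0001,.060),YJ)
w=get('wrist');P=cloud(w);s,y=yaw()
M=R.from_quat(s['orientation']).as_matrix();Q=(P-s['tcp_pos'])@M  # tool frame
k=(Q[...,2]<.01)&(Q[...,2]>-.05)&(abs(Q[...,1])<.023)&(abs(Q[...,0])<.07)
print('held tool-x',np.percentile(Q[k][:,0],[1,99]),'z',np.percentile(Q[k][:,2],[1,50,99]))
E
```

```text
time: 12.25
tcp_pos: [0.4991, 0.1592, 0.2058]
orientation: [1.0, 0.025, -0.0, 0.0]
ft_force: [0.5, 0.4, -0.5]
opening: 0.516
finger_force: 62.1
t 12.25 tcp [0.4991 0.1592 0.2058] yaw 2.86 F [ 0.5  0.4 -0.5] op 0.516 DELTA [0.0231 0.0012 0.1458] turn 0.0011 dist 0.148
held tool-x [-0.03301006  0.0407819 ] z [-0.04027681 -0.02544125  0.00015824]
```

Scaled: 0.1458 m / 0.6 = 0.243, 0.14 m / 0.6 = 0.2333, 0.001 rad / 2 = 0.0005.

```bash
echo '[[[0.025,0.0017,0.05,0.0005,0],[0.0383,0.0017,0.1333,0.0005,0],[0.0385,0.002,0.2,0.0005,0],[0.0385,0.002,0.2333,0.0005,0],[0.0385,0.002,0.243,0.0005,0],[0.0385,0.002,0.243,0.0005,0]]]' | python3 -m crank
python3 -c "
from h import *
delta(jw(.010,.0001,.0440),YJ);get('top');delta(jw(.010,.0001,.0440),YJ)"
```

```text
time: 13.05
tcp_pos: [0.5229, 0.158, 0.0603]
orientation: [1.0, 0.023, 0.0, 0.0]
ft_force: [0.3, 0.1, -0.9]
opening: 0.513
finger_force: 62.1
t 13.05 tcp [0.5229 0.158  0.0603] yaw 2.66 F [ 0.3  0.1 -0.9] op 0.513 DELTA [-0.0007 -0.0011  0.0163] turn -0.0025 dist 0.016
t 13.1 tcp [0.5232 0.1585 0.0608] yaw 2.68 F [ 1.1 -0.6 -0.1] op 0.515 DELTA [-0.001  -0.0006  0.0168] turn -0.0021 dist 0.017
```

Scaled: 0.0155 m / 0.6 = 0.0258, 0.008 m / 0.6 = 0.0133, -0.002 rad / 2 = -0.001.

```bash
echo '[[[-0.0013,-0.0013,0.0133,-0.001,0],[-0.0013,-0.0013,0.0258,-0.001,0],[-0.0013,-0.0013,0.0258,-0.001,0],[-0.0013,-0.0013,0.0258,-0.001,0]]]' | python3 -m crank
python3 -c "
from h import *
delta(jw(.010,.0001,.0430),YJ);get('top');delta(jw(.010,.0001,.0430),YJ)"
```

```text
time: 13.6
tcp_pos: [0.5217, 0.16, 0.0444]
orientation: [1.0, 0.025, -0.0, 0.0]
ft_force: [-0.1, -1.6, -1.8]
opening: 0.515
finger_force: 62.1
t 13.6 tcp [0.5217 0.16   0.0444] yaw 2.88 F [-0.1 -1.6 -1.8] op 0.515 DELTA [0.0005 0.001  0.0014] turn 0.0013 dist 0.002
t 13.65 tcp [0.5218 0.16   0.0445] yaw 2.87 F [-0.2  0.3 -1.1] op 0.513 DELTA [0.0004 0.001  0.0015] turn 0.0012 dist 0.002
```

Scaled: 0.0016 m / 0.6 = 0.0027, 0.0004 m / 0.6 = 0.0007, 0.001 rad / 2 = 0.0005.

```bash
echo '[[[0.0007,0.0013,0,0.0005,0],[0.0007,0.0013,0.0013,0.0005,0],[0.0007,0.0013,0.0013,0.0005,0],[0.0007,0.0013,0.0027,0.0005,0],[0.0007,0.0013,0.0027,0.0005,0]]]' | python3 -m crank
python3 -c "
from h import *
delta(jw(.010,.0001,.0430),YJ)"
```

```text
time: 14.28
tcp_pos: [0.5222, 0.1592, 0.0432]
orientation: [1.0, 0.025, 0.0, 0.0]
ft_force: [-1.5, -1.2, 4.5]
opening: 0.514
finger_force: 62.7
t 14.28 tcp [0.5222 0.1592 0.0432] yaw 2.81 F [-1.5 -1.2  4.5] op 0.514 DELTA [0.     0.0001 0.0002] turn 0.0002 dist 0.0
```

Contact at 4.5 N, on target. Release, back off and check.

Careful with the scale: shifts go in shares of 0.6 m and turns go in shares of 2 rad. That gives: -0.165 m / 0.6 = -0.275, -0.15 m / 0.6 = -0.25.

```bash
echo '[[[0,0,0,0,0.7],[0,0,0,0,0.7],[0,0,0,0,0.7]]]' | python3 -m crank; echo '[[[0,0,-0.05,0,0.7],[0,0,-0.15,0,1],[0,0,-0.25,0,1],[-0.0167,0,-0.275,0,1],[-0.0333,0,-0.275,0,1]]]' | python3 -m crank
python3 - <<'E'
from h import *
w=get('wrist','w7');P=cloud(w);X=(P[...,:2]-OJ)@EJ;Y=(P[...,:2]-OJ)@NJ;Z=P[...,2]
for lo,hi in((.052,.066),(.064,.08),(.03,.045)):
    k=(Z>lo)&(Z<hi)&(abs(Y)<.027)&(X>-.04)&(X<.06)
    if k.sum()>9:print(lo,k.sum(),'X',np.percentile(X[k],[1,99]).round(4),'Y',np.percentile(Y[k],[1,99]).round(4),'z',np.median(Z[k]))
s=get('side','s7');cv2.imwrite('pics/s7c.png',cv2.resize(s['image'][140:220,250:360],(800,582),interpolation=cv2.INTER_CUBIC)[...,::-1])
H=cv2.cvtColor(w['image'],cv2.COLOR_RGB2HSV)
h=(Z>.07)&(Z<.095)&(abs(Y+.09)<.02)&(X>.04)&(X<.1);print('handle',h.sum(),np.percentile(X[h],[1,99]),np.percentile(Y[h],[1,99]),np.median(Z[h]))
rd=(cv2.inRange(H,(0,150,100),(6,255,255))>0)&(abs(Y+.115)<.02)&(X<.1)&(X>-.05);print('mark',rd.sum(),np.nanmedian(X[rd]),np.nanmedian(Y[rd]),np.nanmedian(Z[rd]))
delta(jw(.065,-.09,.15),YJ)
E
```

```text
time: 14.65
tcp_pos: [0.5222, 0.1591, 0.0427]
orientation: [1.0, 0.024, -0.0, 0.0]
ft_force: [-0.1, 0.4, 0.5]
opening: 0.7
finger_force: 0.0
time: 15.28
tcp_pos: [0.502, 0.1582, 0.2083]
orientation: [1.0, 0.024, 0.001, -0.0]
ft_force: [-0.2, -0.2, -0.7]
opening: 0.999
finger_force: 0.0
0.052 1369 X [-0.0314  0.0508] Y [-0.0201  0.0233] z 0.060283330120605196
0.064 3526 X [-0.0237  0.0448] Y [-0.0158  0.019 ] z 0.06900388657176741
0.03 52 X [0.0501 0.051 ] Y [-0.0202  0.022 ] z 0.03610487699540515
handle 688 [0.05516593 0.07464172] [-0.09910392 -0.07883749] 0.08216219277215031
mark 121 0.01983329385637196 -0.11807603528117126 0.013065778114447325
t 15.38 tcp [0.5001 0.1577 0.2063] yaw 2.84 F [-0.3  0.1 -0.8] op 0.998 DELTA [0.0772 0.0899 0.0562] turn 0.0007 dist 0.131
```

View pics/s7c.png

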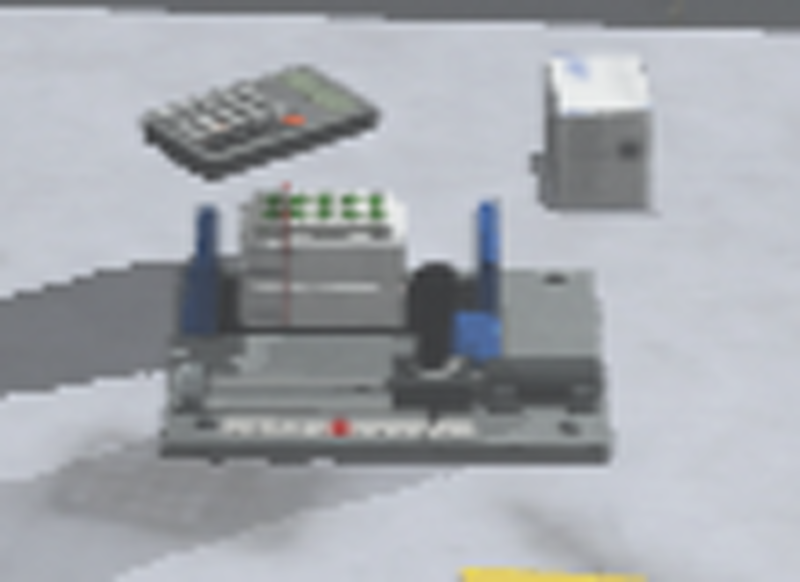

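View pics/w7.png

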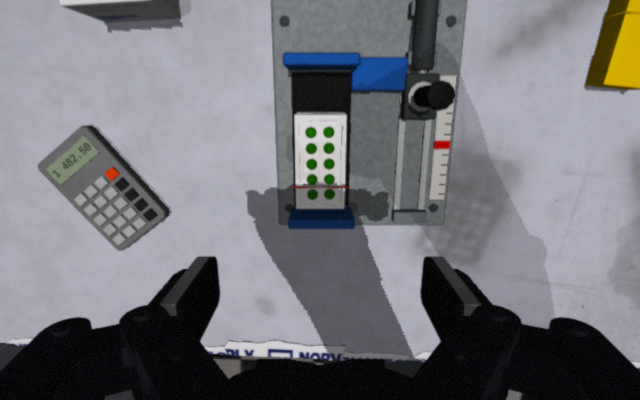

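The pile is flush, with its top at 60 mm. The handle's cap is centred at jig x≈65, y≈-89.5 mm, and the mark is at x≈19.8, i.e. 45 mm away as it should be. Next, to the handle.

Scaled: 0.0895 m / 0.6 = 0.1492, 0.0772 m / 0.6 = 0.1287.

```bash
echo '[[[0.0667,0.075,0,0,0.65],[0.1287,0.1492,0.05,0,0.65],[0.1287,0.1492,0.0933,0,0.65],[0.1287,0.1492,0.0933,0,0.65]]]' | python3 -m crank
python3 - <<'E'
from h import *
delta(jw(.065,-.0897,.040),YJ)
E
```

```text
time: 15.88
tcp_pos: [0.5813, 0.0715, 0.1478]
orientation: [1.0, 0.024, -0.004, 0.001]
ft_force: [-0.3, 0.6, 0.2]
opening: 0.647
finger_force: 0.0
t 15.88 tcp [0.5813 0.0715 0.1478] yaw 2.76 F [-0.3  0.6  0.2] op 0.647 DELTA [ 0.0011 -0.0006  0.1078] turn -0.0006 dist 0.108
```

Scaled: 0.107 m / 0.6 = 0.1783, 0.1 m / 0.6 = 0.1667.

```bash
echo '[[[0.0017,0,0.0667,0,0.65],[0.0017,0,0.1333,0,0.65],[0.0017,0,0.1667,0,0.65],[0.0017,0,0.1783,0,0.65],[0.0017,0,0.1783,0,0.65]]]' | python3 -m crank
python3 - <<'E'
from h import *
delta(jw(.065,-.0897,.040),YJ)
E
```

```text
time: 16.5
tcp_pos: [0.5846, 0.0733, 0.0452]
orientation: [1.0, 0.025, 0.0, -0.0]
ft_force: [-0.6, 0.0, 1.0]
opening: 0.646
finger_force: 0.0
t 16.5 tcp [0.5846 0.0733 0.0452] yaw 2.86 F [-0.6  0.   1. ] op 0.646 DELTA [-0.0031  0.0011  0.0052] turn 0.0011 dist 0.006
```

Scaled: 0.002 m / 0.6 = 0.0033, -0.001 m / 0.6 = -0.0017.

```bash
echo '[[[-0.0017,0,0.0033,0,0.65],[-0.0017,0,0.0033,0,0.65]]]' | python3 -m crank
python3 - <<'E'
from h import *
delta(jw(.065,-.0897,.040),YJ)
E
```

```text
time: 16.75
tcp_pos: [0.584, 0.0726, 0.0435]
orientation: [1.0, 0.025, 0.001, -0.0]
ft_force: [0.2, -0.5, 0.2]
opening: 0.646
finger_force: 0.0
t 16.75 tcp [0.584  0.0726 0.0435] yaw 2.81 F [ 0.2 -0.5  0.2] op 0.646 DELTA [-0.0025  0.0005  0.0035] turn 0.0002 dist 0.004
```

Scaled: 0.003 m / 0.6 = 0.005, -0.002 m / 0.6 = -0.0033.

```bash
echo '[[[-0.0033,0,0.005,0,0.65],[-0.0033,0,0.005,0,0],[-0.0033,0,0.005,0,0],[-0.0033,0,0.005,0,0],[-0.0033,0,0.005,0,0],[-0.0033,0,0.005,0,0],[-0.0033,0,0.005,0,0]]]' | python3 -m crank
python3 - <<'E'
from h import *
delta(jw(.020,-.0897,.040),YJ)
E
```

```text
time: 17.62
tcp_pos: [0.5817, 0.0712, 0.0397]
orientation: [1.0, 0.024, -0.0, 0.001]
ft_force: [0.5, -6.1, -0.4]
opening: 0.198
finger_force: 92.7
t 17.62 tcp [0.5817 0.0712 0.0397] yaw 2.75 F [ 0.5 -6.1 -0.4] op 0.198 DELTA [-0.0451 -0.0008 -0.0003] turn -0.0008 dist 0.045
```

Scaled: -0.033 m / 0.6 = -0.055, 0.0005 m / 0.6 = 0.0008.

```bash
echo '[[[-0.0067,0.0008,0,0,0],[-0.015,0.0008,0,0,0],[-0.0233,0.0008,0,0,0],[-0.0317,0.0008,0,0,0],[-0.04,0.0008,0,0,0],[-0.0467,0.0008,0,0,0],[-0.0517,0.0008,0,0,0],[-0.055,0.0008,0,0,0]]]' | python3 -m crank
python3 - <<'E'
from h import *
delta(jw(.020,-.0897,.040),YJ)
E
```

```text
time: 18.62
tcp_pos: [0.5502, 0.0696, 0.0397]
orientation: [1.0, 0.024, 0.001, 0.0]
ft_force: [6.2, -4.0, -6.7]
opening: 0.199
finger_force: 93.3
t 18.62 tcp [0.5502 0.0696 0.0397] yaw 2.76 F [ 6.2 -4.  -6.7] op 0.199 DELTA [-0.0135 -0.0009 -0.0003] turn -0.0007 dist 0.014
```

Scaled: -0.012 m / 0.6 = -0.02, -0.0105 m / 0.6 = -0.0175.

```bash
echo '[[[-0.0025,0,0,0,0],[-0.005,0,0,0,0],[-0.0075,0,0,0,0],[-0.01,0,0,0,0],[-0.0125,0,0,0,0],[-0.015,0,0,0,0],[-0.0175,0,0,0,0],[-0.02,0,0,0,0]]]' | python3 -m crank
cat >> h.py <<'E'
def state():
    t=get('top');s=get('side');w=get('wrist')
    for nm,d in(('wrist',w),('top',t)):
        P=cloud(d);X=(P[...,:2]-OJ)@EJ;Y=(P[...,:2]-OJ)@NJ;Z=P[...,2];H=cv2.cvtColor(d['image'],cv2.COLOR_RGB2HSV)
        bl=(cv2.inRange(H,(100,110,40),(125,255,255))>0)&(abs(Y)<.035)&(Z>.04)
        for n,k in(('fence',bl&(X<-.03)),('jaw',bl&(X>.03)),('pile',(Z>.052)&(Z<.08)&(abs(Y)<.026)&(X>-.04)&(X<.06)&~bl)):
            if k.sum()>5:print(nm,n,k.sum(),'X',np.percentile(X[k],[2,98]).round(4),'Y',np.percentile(Y[k],[2,98]).round(4))
    return t,s,w
E
python3 - <<'E'
from h import *
delta(jw(.020,-.0897,.040),YJ)
t,s,w=state()
a=cv2.resize(s['image'][145:210,250:345],(800,547),interpolation=cv2.INTER_CUBIC);cv2.imwrite('pics/s8.png',a[...,::-1])
delta(jw(.020,-.0897,.040),YJ)
E
```

```text
time: 19.62
tcp_pos: [0.5388, 0.0691, 0.0398]
orientation: [1.0, 0.024, 0.002, 0.0]
ft_force: [9.3, -3.3, -9.6]
opening: 0.201
finger_force: 93.5
t 19.62 tcp [0.5388 0.0691 0.0398] yaw 2.76 F [ 9.3 -3.3 -9.6] op 0.201 DELTA [-0.0021 -0.0009 -0.0002] turn -0.0008 dist 0.002
wrist jaw 5695 X [0.0463 0.0554] Y [-0.0308  0.0281]
wrist pile 15247 X [-0.0077  0.0442] Y [-0.0209  0.0199]
top fence 44 X [-0.0524 -0.043 ] Y [-0.0194  0.0267]
top jaw 14 X [0.0454 0.0548] Y [0.0138 0.0274]
top pile 179 X [-0.036   0.0416] Y [-0.0132  0.0198]
t 19.77 tcp [0.5386 0.069  0.0397] yaw 2.75 F [ 7.1 -3.6 -8.4] op 0.196 DELTA [-0.0019 -0.0009 -0.0003] turn -0.0008 dist 0.002
```

View pics/s8.png

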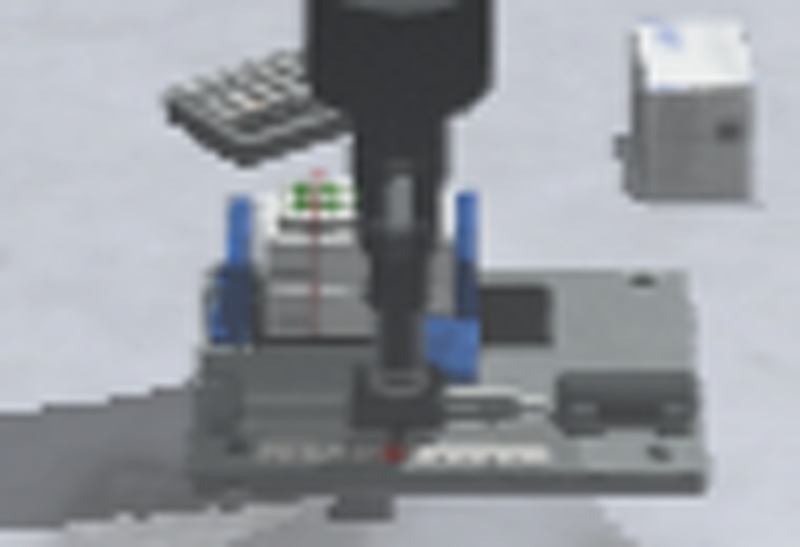

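The side crop shows the handle gripped, the pointer close to the red mark (395,455) and the pile upright against the jaw. It needs about 2 mm more.

Scaled: -0.002 m / 0.6 = -0.0033, -0.001 m / 0.6 = -0.0017.

```bash
echo '[[[-0.0017,0,0,0,0],[-0.0033,0,0,0,0],[-0.0033,0,0,0,0],[-0.0033,0,0,0,0]]]' | python3 -m crank
python3 - <<'E'
from h import *
delta(jw(.020,-.0897,.040),YJ)
t,s,w=state()
P=cloud(w);b=cv2.cvtColor(w['image'],cv2.COLOR_RGB2HSV);X=(P[...,:2]-OJ)@EJ
bl=(cv2.inRange(b,(100,110,40),(125,255,255))>0)&(P[...,2]>.05)&(X>.03);print('jaw inner',np.percentile(X[bl],[.2,1,5]))
delta(jw(.020,-.0897,.040),YJ)
cv2.imwrite('pics/w9.png',w['image'][...,::-1])
E
```

```text
time: 20.27
tcp_pos: [0.5367, 0.069, 0.0397]
orientation: [1.0, 0.024, 0.002, 0.0]
ft_force: [7.9, -3.8, -9.6]
opening: 0.195
finger_force: 93.5
t 20.27 tcp [0.5367 0.069  0.0397] yaw 2.76 F [ 7.9 -3.8 -9.6] op 0.195 DELTA [-0.0001 -0.0009 -0.0003] turn -0.0008 dist 0.001
wrist jaw 5707 X [0.0444 0.0536] Y [-0.0307  0.0281]
wrist pile 15237 X [-0.0097  0.0423] Y [-0.0209  0.0198]
top fence 42 X [-0.0527 -0.0433] Y [-0.019   0.0268]
top jaw 14 X [0.045  0.0522] Y [0.0141 0.0273]
top pile 175 X [-0.0381  0.0399] Y [-0.0129  0.0197]
jaw inner [0.04399687 0.04415399 0.04472964]
t 20.43 tcp [0.5368 0.0689 0.0397] yaw 2.76 F [ 7.8 -4.4 -9.7] op 0.197 DELTA [-0.0001 -0.0009 -0.0003] turn -0.0008 dist 0.001
```

View pics/w9.png

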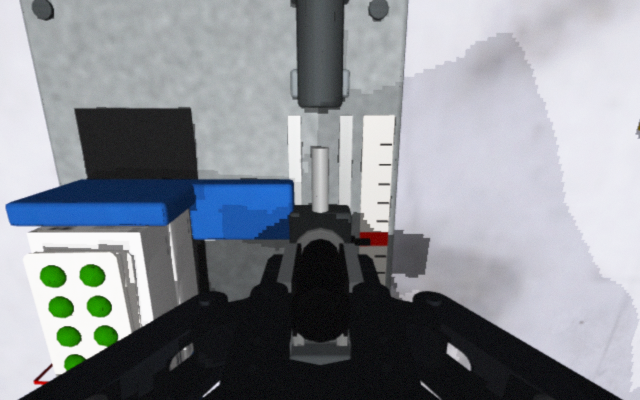

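The pointer tip at (358,242) is inside the red mark (rows 233-245). The jaw face is at 44.0 mm against 43.5 mm nominal, and the pile is square against it. Handing in now.

```bash
python3 -c "
from plant import arm
print(arm.job_done())"
```

```text
the job is handed in; nothing more can be done
None
```

The job is handed in at about 20.4 s: the plain pack is flat on the pad with the green pack flush on top, and the arm still holds the jaw handle with the pointer in the red mark (jaw face measured at 44.0 mm, 43.5 mm nominal).

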